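Drive the stuck masking plug out of a glazed tile

ROBOT

A 7-joint arm with a two-finger parallel gripper is mounted at the origin on the work surface. World frame = base frame: x ahead of the robot, y to its left, z up, the work surface at z = 0. Lengths are in m, angles in rad, forces in N, time in s.
With the tool pointing down it reaches from about 0.425 to 0.925 m from the base axis. Payload 6.8 kg.
Tool frame: the origin (TCP) lies on the centre line of the jaws, within the pads' length; the fingertips stand 19 mm ahead of it and the grasp point (between the pads) is the TCP (bot.tcp_to_tips is the distance from the TCP to the fingertips, in m); x points along the fingers, y is the direction in which the jaws open and shut, and the axes are right-handed (so a half turn about x gives the same grasp; the last joint's range is limited). The gripper opens to 85 mm and grips with 20 to 120 N. Pads are 22 mm wide; open, the fingers measure 114 mm over their backs; the gripper's body (76 mm by 85 mm) begins 54 mm behind the grasp point. The pads swing forward as they close: fully open they stand 13 mm farther back than shut.
Start: joints at [-1.29, 0.477, 0.022, 1.555, -0.011, 1.109, -0.083], TCP at [0.256, 0.625, 0.25] pointing down, gripper open.
Joint ranges: [-2.96, 2.96], [-0.34, 2.1], [-1.41, 1.46], [0.24, 2.44], [-1.37, 4.51], [0.17, 1.92], [-2.96, 2.96]. Speed limits (rad/s): [2.39, 2.39, 3.14, 3.14, 3.14, 3.14, 3.14].

INTERFACE

Orientations are given as a unit quaternion [w, x, y, z].
In Python, from station import status, eyes, bot gives the robot as it stands.
- The arm moves only by the tool apply_moves, never from a script. Its arguments are lists of equal length, an entry for each row: "travel": the shift along the tool's x, y, z in cm, a list of three; "turn": the turn, a rotation vector about the tool's x, y, z in rad, a list of three; "grip": the closure, from 0 (fully open) to 1 (shut). In form: {"travel": [[tx, ty, tz], ...], "turn": [[wx, wy, wz], ...], "grip": [grip, ...]}. A call has 1 to 8 rows; each row shifts and turns the pose as measured when the row begins, along the tool's axes as they then stand; what a row does not reach is not made up. A row lasts 1/12 s, in which the tool goes at most 41.7 mm and 7.16 degrees, less where a joint would pass 70% of its speed; a pose out of reach is approached as far as the arm can. A call is refused whole if a number of a shift passes 4.17 or a number of a turn 0.125, either way. A call with a gripper value outside its range is refused whole. The fingers move at their own pace and stop on an object; "newtons" is the grip in N (left out, the last holds). Time passes only in rows, so rows that do not move let the fingers close. It gives the time, the measured TCP pose, the force and the opening at its end, in the units of the state.
- status.get_obs(): the state, without advancing time (a new reading comes with each control period).
- eyes.read_camera(name): name is "side" or "top" or "wrist"; returns the picture (400x640x3 uint8, red, green, blue); there is no depth.
- eyes.calibration(name): a dict with "intrinsics" (3x3 intrinsics, pixels), "xyz" and "attitude" of the camera in the world; the wrist camera has in their place "T_tool_cam" (4x4, takes a point from camera to tool coordinates, whose origin is the TCP and whose axes are the tool frame's). Camera axes: x right, y down, z forward; pixel columns grow to the right and rows downward; lengths in m; the calibration is good to about 2 mm. A picture is of the moment at which its call begins: read the wrist's pose just before it. calibration takes no time and is no camera call.
- bot.hand_in(): hands the job in, once; it reports no verdict.
Trained networks look in the newest picture that a camera, given by its name, has taken for a name from the list of things; names that differ only in an ending like _2 or _b are one class to them, and where a whole thing is asked for, a point or a joint stands for the part that bears it (a point fixed in the world has none). Each returns a list of dicts, best first, with "score" (0 to 1); they miss things now and then, are a little off and sometimes report something else, mostly with a low value. They report only what shows in the picture. A call takes as long as a camera call. They do not tell look-alikes from the thing itself.
- eyes.masks_of(thing, camera): "region" (400x640 bool, what is visible of it) and "rect" ([left, top, right, bottom] in pixels, round what is visible of it).
The state is a dict: "t": time; "q": joint angles; "joint_vel": joint speeds; "joint_torque": joint torques, N m; "eef_pos": TCP position; "tool_rot": TCP orientation; "contact_force": force on the tool from outside, world axes, zero at the start; "torque": the same for the moment, N m; "gripper_width": opening from 0.0 (shut) to 1.0 (fully open).
Only numpy, scipy, OpenCV 4.12 (cv2) and the standard library are available. Lean on these libraries where they do the work, as an engineer would, in place of code of your own. Each camera call takes 0.05 s, during which the arm holds its last target. There are 200 camera calls.

TASK

The orange masking plug has stuck in the fixing hole of the glazed tile on the stand: take the drift from its wooden block, put its steel nose down the hole onto the plug and press the plug out with it, so that it drops into the tray below. The plug gives only slowly, so press gently and steadily, never harder than about 20 newtons, do not lean on the tile and do not touch the plug with the fingers. Then stand the drift back in its block as it was, let go of it, and leave the pot, the brush and the sample tile alone.

Things in the scene. Friction and masses are not known exactly. Their poses are not given: they have to be found in the camera images.
- drift_grip (a point): Loose drift, 132 mm long, 180 g: round blue handle 24 mm in diameter, 70 mm long, above a round steel nose 13 mm in diameter, 62 mm long, tip chamfered 2 mm. It starts upright in the wooden block, the handle's shoulder (brass band) resting on the block's top. This point is on the axis at mid-handle, 35 mm above the shoulder, 97 mm above the nose tip; z runs from tip to handle.
- drift_tip (a point): The end of the drift's steel nose, on its axis; z points up along the drift.
- drift: The same drift as a whole; its origin is the nose tip, z along the axis to the handle.
- well (a point): Wooden block for the drift, fixed to the bench, 85 x 85 mm and 66 mm high, with an upright hole 20 mm in diameter right through it. This point is the centre of the hole's mouth, on the block's top. The drift's nose goes down the hole until its shoulder rests on the top.
- hole_mouth (a point): Centre of the fixing hole's mouth in the tile's upper face, 104 mm above the bench. The hole is upright, 17 mm in diameter, 38 mm deep (18 mm tile, 20 mm boss beneath), open below over the tray. x runs along the tile towards the end nearer the hole, y across it. The hole is 77 mm from that end and 52 mm from the nearer long side.
- tile: The ochre tile, 265 x 165 x 18 mm, fixed on the stand, glazed and fragile, with honeycomb cells 1.5 mm high and a brown ridge 8 mm high and 50 mm wide across the end farther from the hole. Origin 66 mm above the bench under the tile's centre, x along its length; the hole is at x = 55 mm, y = 30 mm in this frame.
- plug_center (a point): Centre of the orange plug: a cylinder 15 mm in diameter, 30 mm long, 25 g, upright in the hole, its top 12 to 16 mm below the tile's face. Dried glaze grips it near the hole's lower end: 6 to 13 N to start it, then 2 to 3 N more for each mm/s of speed. Once its top is 33 to 36 mm below the face it falls free. The drift's nose passes the grip without rubbing.
- plug: The same plug; its origin is the centre of its lower end as it sits in the hole.
- tray (a point): Centre of the floor (4 mm above the bench) of the grey catch tray under the tile, inside 242 x 150 mm with walls 24 mm high, axes parallel to the tile's.
- glaze_pot: Red glaze pot, 84 mm across and 85 mm high, loose, a bystander; origin at its underside's centre.
- brush: Glaze brush lying on the bench, a bystander; x along its length, handle to -x.
- sample: Hexagonal sample tile, 80 mm across its corners and 12 mm thick, with a red dab, a bystander; origin at its underside's centre.
Not all that is in view belongs to the job. There is more than one size of the drift; the job needs the larger.

How it is judged:
By the outcome, as a careful person would: the job done as asked, in the order asked, and still so for the second after the job is handed in, with the robot touching nothing.
It also fails if it takes over 72 s, if anything falls off the work surface, if the arm or the gripper's body presses on something with over 40 N, if the wrist force passes 120 N, or if a joint passes its speed limit or range.

## Working session

There is one attempt and no reset: what is moved stays moved. The work goes in short steps, Python scripts to look and compute and a tool call to move; the robot and the scene stay as the last step left them, time stands still between calls to the robot, and variables do not carry over. Pictures are saved under pics/ and viewed, about 8 in all and at most 12, crops included, and the job is handed in when it is done.

Besides the shell and the picture viewer there is one more tool, called in YAML: its name, and indented under it one key for each argument. apply_moves: Moves the arm, as the interface text tells. Its arguments: {"type":"object","properties":{"travel":{"type":"array"},"turn":{"type":"array"},"grip":{"type":"array"},"newtons":{"type":"number"}},"required":["travel","turn","grip"]}

```bash
mkdir -p pics; ls
python3 - <<'E'
from station import status, eyes, bot
import cv2,numpy as np
for n in ("top","side"):
    im=eyes.read_camera(n); cv2.imwrite(f"pics/{n}0.png",im[:,:,::-1])
    c=eyes.calibration(n); print(n,c)
    for th in ("drift","drift_grip","well","hole_mouth","tile","plug"):
        try:
            for m in eyes.masks_of(th,n)[:3]: 
                ys,xs=np.nonzero(m["region"]); print(th,round(m["score"],2),m["rect"],xs.mean().round(1),ys.mean().round(1))
        except Exception as e: print(th,e)
print(eyes.calibration("wrist")); print(status.get_obs(), bot.tcp_to_tips)
a=cv2.imread("pics/top0.png")
E
```

```text
pics
top {'intrinsics': array([[487.58591287,   0.        , 311.66759569],
       [  0.        , 487.58591287, 203.06642389],
       [  0.        ,   0.        ,   1.        ]]), 'xyz': array([ 0.29826375, -0.00613816,  1.58213153]), 'attitude': array([-0.06611477,  0.70877898, -0.69963755,  0.0613881 ])}
drift 0.41 [366.8, 232.3, 372.9, 240.2] 370.8 236.7
drift_grip 0.47 [398.3, 204.2, 406.4, 217.4] 403.3 210.8
drift_grip 0.38 [369.8, 235.0, 372.5, 235.9] 371.0 236.5
well 0.66 [382.9, 197.6, 417.0, 235.2] 398.5 215.5
hole_mouth 0.85 [237.0, 162.0, 327.2, 260.7] 280.7 212.8
tile 0.77 [236.8, 166.2, 323.9, 262.0] 280.3 212.8
side {'intrinsics': array([[476.29166984,   0.        , 320.55441248],
       [  0.        , 476.29166984, 200.2461482 ],
       [  0.        ,   0.        ,   1.        ]]), 'xyz': array([ 0.11943003, -0.74826189,  0.89023626]), 'attitude': array([-0.38378903,  0.88684692, -0.2321337 ,  0.11100664])}
drift 0.65 [373.7, 260.4, 388.8, 290.1] 380.1 274.8
drift 0.56 [320.0, 256.2, 331.9, 286.6] 324.2 269.1
drift_grip 0.63 [319.5, 253.4, 326.7, 285.4] 324.1 268.7
drif
[... 832 characters left out ...]
0000e+00]])}
{'t': 0.7, 'q': array([-1.29009891,  0.4769465 ,  0.0224148 ,  1.5553729 , -0.01149812,
        1.10929805, -0.08309102]), 'joint_vel': array([ 0.00071083,  0.00024339, -0.00032585,  0.00040144, -0.00149457,
        0.00013433, -0.002459  ]), 'joint_torque': array([-4.95436234e-04, -5.96152461e+01,  1.60545822e+00, -2.81508994e+01,
        1.21631447e-02,  1.35735449e-03, -9.92237545e-06]), 'eef_pos': array([0.25589017, 0.62465182, 0.25035556]), 'tool_rot': array([ 0.69378787,  0.13664165,  0.69378427, -0.13656808]), 'contact_force': array([ 0.24908085, -0.36973012, -0.62766061]), 'torque': array([ 0.01404943, -0.03529252, -0.02072431]), 'gripper_width': 1.000034894663188} 0.019
```

View pics/top0.png

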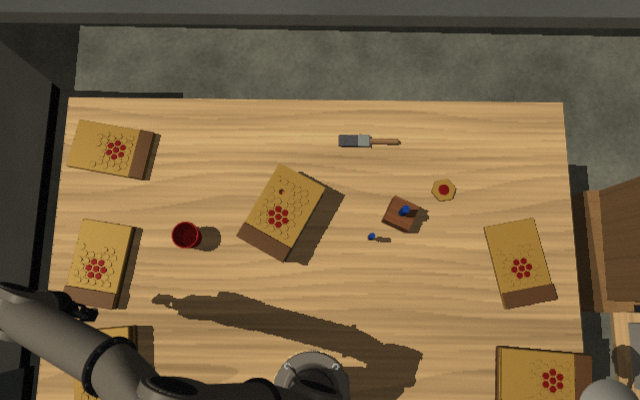

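View pics/side0.png

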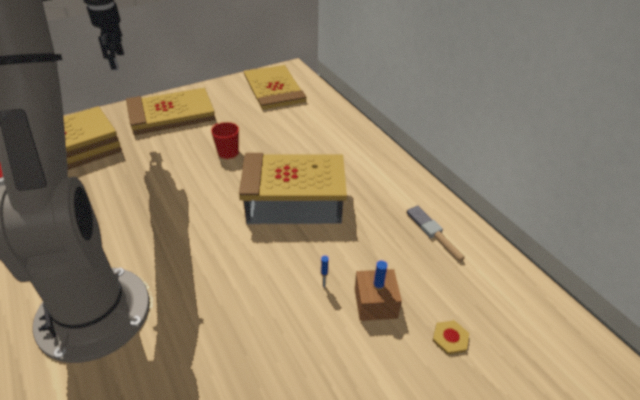

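The top view shows the tile at about (283,212) with its hole near (281,191). The drift stands in its block at about (403,212), and the small look-alike is at (372,237). The side view agrees.

```bash
cat > h.py <<'E'
from station import status, eyes, bot
import cv2,numpy as np
from scipy.spatial.transform import Rotation as R
def rot(q): return R.from_quat([q[1],q[2],q[3],q[0]]).as_matrix()
def cam(n,obs=None):
    c=eyes.calibration(n); K=c["intrinsics"]
    if n!="wrist": return K,rot(c["attitude"]),np.array(c["xyz"])
    o=obs or status.get_obs(); T=c["T_tool_cam"]; Rt=rot(o["tool_rot"])
    return K,Rt@T[:3,:3],Rt@T[:3,3]+o["eef_pos"]
def onz(C,uv,z):
    K,Rc,p=C; d=Rc@np.linalg.solve(K,[uv[0],uv[1],1]); return p+d*(z-p[2])/d[2]
def proj(C,P):
    K,Rc,p=C; v=K@(Rc.T@(np.array(P)-p)); return v[:2]/v[2]
E
python3 - <<'E'
from h import *
np.set_printoptions(precision=4,suppress=True)
T=cam("top");S=cam("side")
print("hole",onz(T,(281,191),.104),onz(S,(314.5,166.5),.104))
print("drift top",onz(T,(404.5,210.5),.136),onz(S,(381.5,264),.136))
print("small",onz(T,(371.5,236.5),.08),onz(S,(325,258),.08), onz(S,(324,287),0.0))
print("block",onz(S,(377,278),.066))
print("pot",onz(T,(186,235),.085),"sample",onz(T,(443,189),.012))
a=cv2.imread("pics/top0.png")[150:275,220:440]
b=cv2.imread("pics/side0.png")[140:330,225:415]
cv2.imwrite("pics/c1.png",np.vstack([cv2.resize(a,(792,450),interpolation=cv2.INTER_CUBIC)]))
m=eyes.masks_of("tile","top")
print([ (x["score"],x["rect"]) for x in m])
m=m[0]["region"].astype(np.uint8)
r=cv2.minAreaRect(np.argwhere(m)[:,::-1].astype(np.float32)); bx=cv2.boxPoints(r)
for p in bx: print(p,onz(T,p,.104))
P=np.array([onz(T,p,.104) for p in bx]); print(np.linalg.norm(np.diff(P,axis=0),axis=1),P.mean(0))
E
```

```text
hole [0.6048 0.1011 0.104 ] [0.6033 0.0989 0.104 ]
drift top [ 0.543  -0.2737  0.136 ] [ 0.5492 -0.2765  0.136 ]
small [ 0.4697 -0.1805  0.08  ] [ 0.4812 -0.1669  0.08  ] [ 0.4714 -0.1831  0.    ]
block [ 0.5579 -0.26    0.066 ]
pot [0.4664 0.3926 0.085 ] sample [ 0.6372 -0.4245  0.012 ]
[(0.77, [236.8, 166.2, 323.9, 262.0])]
[234.9846 236.2769] [0.4623 0.2378 0.104 ]
[277.8153 161.3231] [0.6996 0.1134 0.104 ]
[324.9846 188.2769] [ 0.6151 -0.035   0.104 ]
[282.1538 263.2308] [0.3826 0.0921 0.104 ]
[0.2679 0.1708 0.265 ] [0.5399 0.1021 0.104 ]
```

View pics/c1.png

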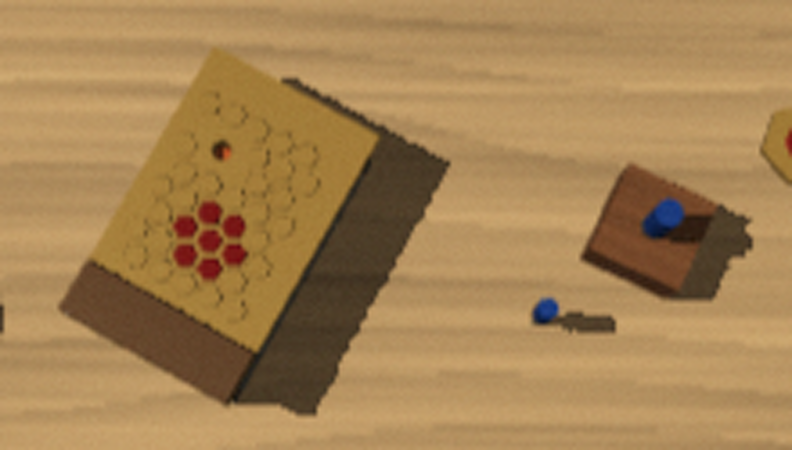

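The hole (top camera, side camera and tile geometry) agrees at about (0.604, 0.102). The drift is near (0.545, -0.276), and small_drift is well clear. I'll keep the yaw constant and move over the drift.

apply_moves:
  travel:
    - [0,-2.2,3.5]
    - [0,-2.2,3.5]
    - [0,-2.2,3.5]
    - [0,-2.2,3.5]
    - [0,-2.2,3.5]
    - [0,-2.2,3.5]
    - [0,-2.2,3.5]
    - [0,-2.2,3.5]
  turn:
    - [0,0,0]
    - [0,0,0]
    - [0,0,0]
    - [0,0,0]
    - [0,0,0]
    - [0,0,0]
    - [0,0,0]
    - [0,0,0]
  grip: [0,0,0,0,0,0,0,0]

```text
t: 1.42
eef_pos: [0.4441, 0.3615, 0.2484]
tool_rot: [0.693, 0.131, 0.697, -0.127]
contact_force: [1.9, 0.6, 0.0]
gripper_width: 0.997
```

apply_moves:
  travel:
    - [0,-3.4,2.0]
    - [0,-3.4,2.0]
    - [0,-3.4,2.0]
    - [0,-3.4,2.0]
    - [0,-3.4,2.0]
    - [0,-3.4,2.0]
    - [0,-3.4,2.0]
    - [0,-3.4,2.0]
  turn:
    - [0,0,0]
    - [0,0,0]
    - [0,0,0]
    - [0,0,0]
    - [0,0,0]
    - [0,0,0]
    - [0,0,0]
    - [0,0,0]
  grip: [0,0,0,0,0,0,0,0]

```text
t: 2.08
eef_pos: [0.5005, 0.0349, 0.2478]
tool_rot: [0.696, 0.134, 0.694, -0.125]
contact_force: [1.1, 0.1, 0.2]
gripper_width: 0.998
```

```bash
cat >> h.py <<'E'
def to(P,yaw=None):
    """remaining shift in tool axes (cm) to P with tool vertical, and turn to be vertical"""
    o=status.get_obs(); Rt=rot(o["tool_rot"]); y=Rt[:,1].copy()
    if yaw is not None: y=np.array([np.cos(yaw),np.sin(yaw),0])
    y[2]=0; y/=np.linalg.norm(y); x=np.array([0,0,-1.]); D=np.stack([x,y,np.cross(x,y)],1)
    print("t",round(o["t"],2),"tcp",o["eef_pos"].round(4),"shift cm",(Rt.T@(np.array(P)-o["eef_pos"])*100).round(2),
      "turn",R.from_matrix(Rt.T@D).as_rotvec().round(4),"yaw",np.arctan2(y[1],y[0]).round(3),"q",o["q"].round(2),"F",o["contact_force"].round(1),"w",round(o["gripper_width"],3))
E
python3 -c "
from h import *
to([.545,-.276,.25],1.182)"
```

```text
t 2.08 tcp [0.5005 0.0349 0.2478] shift cm [ -0.58 -27.38  15.38] turn [ 0.0192 -0.0005 -0.0128] yaw 1.182 q [-0.44  0.19  0.29  1.98 -0.08  0.97  1.09] F [1.1 0.1 0.2] w 0.998
```

apply_moves:
  travel:
    - [0,-3.5,2.0]
    - [0,-3.5,2.0]
    - [0,-3.5,2.0]
    - [0,-3.5,2.0]
    - [0,-3.5,2.0]
    - [0,-3.5,2.0]
    - [0,-3.4,1.9]
    - [0,-2.0,1.1]
  turn:
    - [0.02,0,-0.012]
    - [0,0,0]
    - [0,0,0]
    - [0,0,0]
    - [0,0,0]
    - [0,0,0]
    - [0,0,0]
    - [0,0,0]
  grip: [0,0,0,0,0,0,0,0]

```text
t: 2.75
eef_pos: [0.5389, -0.2816, 0.2503]
tool_rot: [0.696, 0.138, 0.691, -0.138]
contact_force: [-0.4, -0.4, 0.9]
gripper_width: 0.998
```

apply_moves:
  travel:
    - [0,0,0]
    - [0,0,0]
  turn:
    - [0,0,0]
    - [0,0,0]
  grip: [0,0]

```text
t: 2.92
eef_pos: [0.5376, -0.2893, 0.2506]
tool_rot: [0.696, 0.14, 0.69, -0.143]
contact_force: [0.3, -0.1, 0.1]
gripper_width: 0.998
```

Run:
```python
from h import *
to([.545,-.276,.25],1.182)
C=cam("wrist"); im=eyes.read_camera("wrist"); cv2.imwrite("pics/w1.png",im[:,:,::-1])
for th in ("drift","drift_grip","well"):
    for m in eyes.masks_of(th,"wrist")[:3]: print(th,round(m["score"],2),np.round(m["rect"]))
print(proj(C,[.545,-.276,.136]),proj(C,[.545,-.276,.066]))
```

```text
t 2.92 tcp [ 0.5376 -0.2893  0.2506] shift cm [0.06 1.51 0.16] turn [-0.0135  0.0084  0.0019] yaw 1.182 q [ 0.05  0.39  0.45  1.75 -0.19  1.04  1.73] F [ 0.3 -0.1  0.1] w 0.998
drift 0.83 [322. 174. 355. 221.]
drift_grip 0.84 [327. 177. 354. 217.]
drift_grip 0.81 [377.  72. 414.  92.]
well 0.76 [301. 138. 376. 220.]
[339.2838081  198.99840695] [335.92009108 178.61954186]
```

View pics/w1.png

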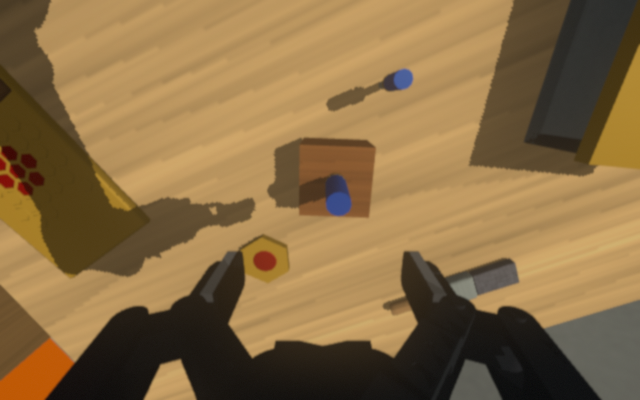

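The wrist view shows the drift's handle top centred near (339,203), with the block's top centred near (337,182). The small drift is at (402,79).

Run:
```python
from h import *
C=cam("wrist")
print(onz(C,(339,203),.136),onz(C,(337,182),.066))
im=cv2.imread("pics/w1.png").astype(int); b=(im[:,:,0]-im[:,:,2]>50); b[:120]=0
n,l,s,c=cv2.connectedComponentsWithStats(b.astype(np.uint8)); i=1+s[1:,4].argmax(); print(s[i],c[i])
# fit: render capped cylinder radius 12 from z .066 to .136
from scipy.optimize import minimize
m=(l==i)
a=np.linspace(0,2*np.pi,40)
def rend(x,y):
    P=[proj(C,[x+.012*np.cos(t),y+.012*np.sin(t),z]) for z in(.069,.136) for t in a]
    o=np.zeros(m.shape,np.uint8); cv2.fillConvexPoly(o,cv2.convexHull(np.round(np.array(P)*16).astype(np.int32)),1,shift=4); return o>0
f=lambda p:-(rend(*p)&m).sum()/(rend(*p)|m).sum()
r=minimize(f,[.547,-.277],method="Nelder-Mead",options=dict(initial_simplex=[[.547,-.277],[.552,-.277],[.547,-.271]])); print(r.x,r.fun)
to([*r.x,.20],1.182)
```

```text
[ 0.54911522 -0.27425619  0.136     ] [ 0.54983786 -0.27282554  0.066     ]
[327 192  24  23 440] [338.25909091 202.88409091]
[ 0.54856568 -0.27629191] -0.46808510638297873
t 3.12 tcp [ 0.5382 -0.2861  0.2506] shift cm [5.06 1.3  0.54] turn [-0.0086  0.0079  0.0005] yaw 1.182 q [ 0.05  0.39  0.44  1.75 -0.19  1.04  1.73] F [ 0.6 -0.2 -0.2] w 0.999
```

apply_moves:
  travel:
    - [2.0,0.7,0.3]
    - [3.0,0.7,0.3]
    - [3.0,0,0]
    - [1.0,0,0]
    - [0,0,0]
    - [0,0,0]
    - [0,0,0]
  turn:
    - [-0.008,0.008,0]
    - [0,0,0]
    - [0,0,0]
    - [0,0,0]
    - [0,0,0]
    - [0,0,0]
    - [0,0,0]
  grip: [0,0,0,0,0,0,0]

```text
t: 3.7
eef_pos: [0.5546, -0.2645, 0.1619]
tool_rot: [0.697, 0.133, 0.693, -0.13]
contact_force: [-0.0, -0.6, -0.1]
gripper_width: 1.003
```

Run:
```python
from h import *
to([.549,-.275,.101],1.182)
C=cam("wrist"); im=eyes.read_camera("wrist"); to([.549,-.275,.101],1.182)
im=im[:,:,::-1].astype(int); b=(im[:,:,0]-im[:,:,2]>50); b[:120]=0
n,l,s,c=cv2.connectedComponentsWithStats(b.astype(np.uint8)); i=1+s[1:,4].argmax(); print(s[i],c[i])
for P in ([.549,-.275,.136],[.549,-.275,.066]): print(proj(C,P))
cv2.imwrite("pics/w2.png",im[60:330,160:480])
```

```text
t 3.7 tcp [ 0.5546 -0.2645  0.1619] shift cm [ 6.08 -1.21 -0.17] turn [ 0.0149  0.0048 -0.0057] yaw 1.182 q [ 0.05  0.49  0.39  1.81 -0.25  0.88  1.76] F [-0.  -0.6 -0.1] w 1.003
t 3.75 tcp [ 0.5549 -0.2647  0.1623] shift cm [ 6.12 -1.21 -0.21] turn [ 0.0147  0.0057 -0.0058] yaw 1.182 q [ 0.05  0.49  0.39  1.81 -0.25  0.88  1.76] F [ 0.7 -0.6  0.8] w 1.001
[279 203  38  50 804] [301.20771144 235.55223881]
[302.97873349 243.51122402]
[308.05197849 203.43237653][ WARN:0@0.533] global loadsave.cpp:1063 imwrite_ Unsupported depth image for selected encoder is fallbacked to CV_8U.
```

View pics/w2.png

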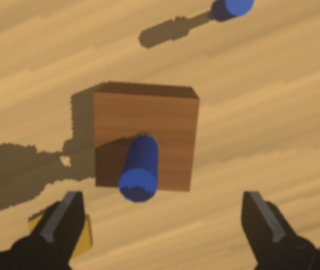

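The drift's top is at about (298,245) in the full image and the block's top is centred at (305,203), so the axis is roughly (0.548, -0.2775). Next I correct sideways and descend.

apply_moves:
  travel:
    - [0,-0.7,-0.1]
    - [0,-0.4,0]
    - [1.0,0,0]
    - [2.0,0,0]
    - [1.0,0,0]
    - [0,0,0]
    - [0,0,0]
  turn:
    - [0.012,0.005,-0.005]
    - [0,0,0]
    - [0,0,0]
    - [0,0,0]
    - [0,0,0]
    - [0,0,0]
    - [0,0,0]
  grip: [0,0,0,0,0,0,0]

```text
t: 4.33
eef_pos: [0.5517, -0.2794, 0.1258]
tool_rot: [0.697, 0.137, 0.69, -0.138]
contact_force: [-0.7, 0.4, -0.3]
gripper_width: 1.0
```

```bash
python3 -c "
from h import *
to([.548,-.2775,.101],1.182)"
```

```text
t 4.33 tcp [ 0.5517 -0.2794  0.1258] shift cm [ 2.47  0.04 -0.45] turn [-0.0019  0.0107 -0.0001] yaw 1.182 q [ 0.09  0.54  0.38  1.83 -0.27  0.81  1.78] F [-0.7  0.4 -0.3] w 1.0
```

apply_moves:
  travel:
    - [0.8,0,-0.3]
    - [0.8,0,-0.1]
    - [0.5,0,0]
    - [0.2,0,0]
    - [0,0,0]
    - [0,0,0]
  turn:
    - [0,0.008,0]
    - [0,0,0]
    - [0,0,0]
    - [0,0,0]
    - [0,0,0]
    - [0,0,0]
  grip: [0,0,0,0,0,0]

```text
t: 4.83
eef_pos: [0.5483, -0.2781, 0.1013]
tool_rot: [0.695, 0.137, 0.693, -0.137]
contact_force: [0.1, 0.6, 0.6]
gripper_width: 1.006
```

Run:
```python
from h import *
to([.548,-.2775,.101],1.182)
C=cam("wrist"); im=eyes.read_camera("wrist"); print(proj(C,[.548,-.2775,.136]),proj(C,[.548,-.2775,.066]))
im=im[:,:,::-1].astype(int); b=(im[:,:,0]-im[:,:,2]>50); b[:120]=0
n,l,s,c=cv2.connectedComponentsWithStats(b.astype(np.uint8)); i=1+s[1:,4].argmax(); print(s[i],c[i])
cv2.imwrite("pics/w3.png",im.astype(np.uint8))
# axis x position in image at rows near the top
for v in range(s[i][1],s[i][1]+s[i][3],8):
    u=np.nonzero(l[v]==i)[0]; print(v,u.min(),u.max())
```

```text
t 4.83 tcp [ 0.5483 -0.2781  0.1013] shift cm [ 0.03  0.04 -0.05] turn [-0.002   0.0029 -0.0002] yaw 1.182 q [ 0.1   0.58  0.37  1.84 -0.29  0.77  1.8 ] F [0.1 0.6 0.6] w 1.006
[323.62670836 318.53405881] [323.20721737 237.65942044]
[307 232  37  72 925] [331.24324324 269.07567568]
232 330 332
240 329 339
248 328 340
256 327 341
264 327 342
272 325 339
280 326 336
288 326 337
296 321 331
```

```bash
python3 -c "
import cv2
a=cv2.imread('pics/w3.png')[160:370,230:430]; cv2.imwrite('pics/w3c.png',cv2.resize(a,None,fx=2.5,fy=2.5))"
```

```text
(no output)
```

View pics/w3c.png

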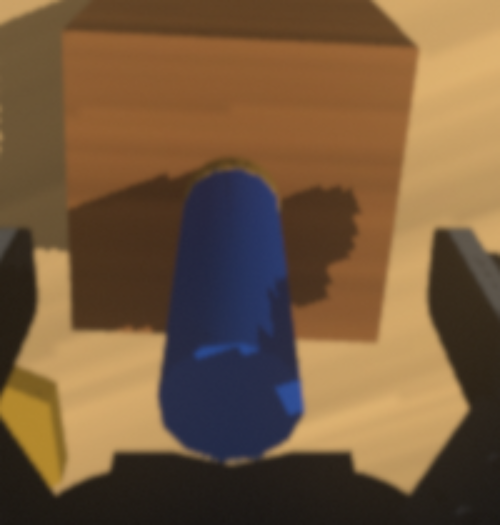

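The handle top is at (322,321) against a predicted (324,318), so it's centred to within about 1 mm. Closing now.

apply_moves:
  travel:
    - [0,0,0]
    - [0,0,0]
    - [0,0,0]
    - [0,0,0]
    - [0,0,0]
    - [0,0,0]
    - [0,0,0]
    - [0,0,0]
  turn:
    - [0,0,0]
    - [0,0,0]
    - [0,0,0]
    - [0,0,0]
    - [0,0,0]
    - [0,0,0]
    - [0,0,0]
    - [0,0,0]
  grip: [0.5,0.8,1,1,1,1,1,1]
  newtons: 80

```text
t: 5.55
eef_pos: [0.5491, -0.2785, 0.1028]
tool_rot: [0.696, 0.137, 0.692, -0.138]
contact_force: [0.3, 0.6, 0.0]
gripper_width: 0.261
```

```bash
python3 -c "
from h import *
to([.548,-.2775,.101],1.182)"
```

```text
t 5.55 tcp [ 0.5491 -0.2785  0.1028] shift cm [ 0.18  0.05 -0.14] turn [-0.002   0.0055 -0.0003] yaw 1.182 q [ 0.1   0.57  0.37  1.84 -0.28  0.77  1.8 ] F [0.3 0.6 0. ] w 0.261
```

apply_moves:
  travel:
    - [-0.5,0,0]
    - [-1.5,0,0]
    - [-2.0,0,0]
    - [-2.5,0,0]
    - [-2.5,0,0]
    - [-2.5,0,0]
    - [-1.5,0,0]
    - [-0.5,0,0]
  turn:
    - [0,0,0]
    - [0,0,0]
    - [0,0,0]
    - [0,0,0]
    - [0,0,0]
    - [0,0,0]
    - [0,0,0]
    - [0,0,0]
  grip: [1,1,1,1,1,1,1,1]

```text
t: 6.22
eef_pos: [0.5465, -0.277, 0.241]
tool_rot: [0.693, 0.137, 0.694, -0.137]
contact_force: [0.7, -0.4, -0.9]
gripper_width: 0.264
```

```bash
python3 -c "
from h import *
to([.604,.102,.25],1.182)"
```

```text
t 6.22 tcp [ 0.5465 -0.277   0.241 ] shift cm [-0.91 37.23 -9.13] turn [-0.0021 -0.0016  0.0006] yaw 1.182 q [ 0.04  0.41  0.44  1.74 -0.2   1.04  1.72] F [ 0.7 -0.4 -0.9] w 0.264
```

apply_moves:
  travel:
    - [-1.0,2.0,-0.5]
    - [-0.5,3.5,-0.9]
    - [0,3.5,-0.9]
    - [0,3.5,-0.9]
    - [0,3.5,-0.9]
    - [0,3.5,-0.9]
    - [0,3.5,-0.9]
    - [0,3.5,-0.9]
  turn:
    - [0,0,0]
    - [0,0,0]
    - [0,0,0]
    - [0,0,0]
    - [0,0,0]
    - [0,0,0]
    - [0,0,0]
    - [0,0,0]
  grip: [1,1,1,1,1,1,1,1]

```text
t: 6.88
eef_pos: [0.583, -0.0086, 0.2545]
tool_rot: [0.691, 0.142, 0.693, -0.147]
contact_force: [0.9, -0.8, -0.7]
gripper_width: 0.258
```

```bash
python3 -c "
from h import *
to([.604,.102,.25],1.182)"
```

```text
t 6.88 tcp [ 0.583  -0.0086  0.2545] shift cm [ 0.36 10.98 -2.51] turn [-0.0238 -0.0008  0.0077] yaw 1.182 q [-0.38  0.33  0.36  1.79 -0.13  1.04  1.19] F [ 0.9 -0.8 -0.7] w 0.258
```

apply_moves:
  travel:
    - [0,3.0,-0.8]
    - [0,3.0,-0.8]
    - [0,2.0,-0.5]
    - [0,1.2,-0.3]
    - [0,0.5,0]
    - [0,0,0]
    - [0,0,0]
  turn:
    - [-0.02,0,0.007]
    - [0,0,0]
    - [0,0,0]
    - [0,0,0]
    - [0,0,0]
    - [0,0,0]
    - [0,0,0]
  grip: [1,1,1,1,1,1,1]

```text
t: 7.47
eef_pos: [0.595, 0.1057, 0.2486]
tool_rot: [0.691, 0.132, 0.698, -0.133]
contact_force: [-0.0, -1.2, -0.9]
gripper_width: 0.26
```

Run:
```python
from h import *
to([.604,.102,.25],1.182)
C=cam("wrist"); o=status.get_obs(); im=eyes.read_camera("wrist"); to([.604,.102,.25],1.182)
Rt=rot(o["tool_rot"]); tip=o["eef_pos"]+Rt[:,0]*.0988; print("tip",tip,proj(C,tip),"hole",proj(C,[.604,.102,.104]))
cv2.imwrite("pics/w4.png",im[:,:,::-1])
a=im[100:350,200:440,::-1]; cv2.imwrite("pics/w4c.png",cv2.resize(a,None,fx=2.4,fy=2.4,interpolation=cv2.INTER_CUBIC))
```

```text
t 7.47 tcp [0.595  0.1057 0.2486] shift cm [-0.15 -0.02  0.97] turn [ 0.0116 -0.0099  0.0023] yaw 1.182 q [-0.52  0.38  0.31  1.74 -0.14  1.05  1.04] F [-0.  -1.2 -0.9] w 0.26
t 7.52 tcp [0.595  0.1052 0.2487] shift cm [-0.14  0.03  0.95] turn [ 0.0107 -0.0098  0.0024] yaw 1.182 q [-0.52  0.38  0.32  1.74 -0.14  1.05  1.04] F [-0.6  0.3 -1.3] w 0.264
tip [0.5940569  0.10586699 0.1498311 ] [322.56556925 204.24845585] hole [322.71755759 198.99940491]
```

View pics/w4c.png

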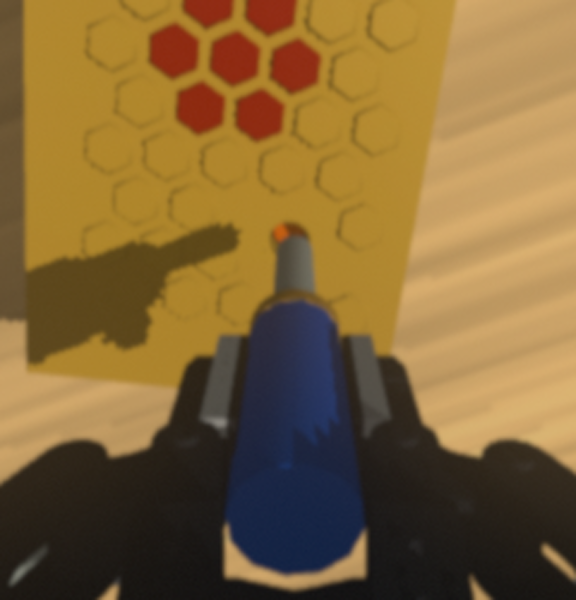

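The picture shows the hole with its orange plug centred at about (321,200) and the steel tip close in front of it at (322,205). From this the hole is near (0.604, 0.100). I'll go down to just above the face.

apply_moves:
  travel:
    - [0.6,-0.1,0.4]
    - [0.8,0,0.3]
    - [0.8,0,0.1]
    - [0.6,0,0]
    - [0.2,0,0]
    - [0,0,0]
    - [0,0,0]
  turn:
    - [0.008,-0.006,0.002]
    - [0,0,0]
    - [0,0,0]
    - [0,0,0]
    - [0,0,0]
    - [0,0,0]
    - [0,0,0]
  grip: [1,1,1,1,1,1,1]

```text
t: 8.1
eef_pos: [0.6024, 0.092, 0.2146]
tool_rot: [0.692, 0.139, 0.694, -0.141]
contact_force: [-0.4, 0.0, -1.8]
gripper_width: 0.26
```

```bash
python3 -c "
from h import *
to([.604,.100,.2115],1.182)"
```

```text
t 8.1 tcp [0.6024 0.092  0.2146] shift cm [ 0.3   0.8  -0.16] turn [-0.0098 -0.0032  0.0039] yaw 1.182 q [-0.49  0.42  0.32  1.77 -0.15  0.98  1.05] F [-0.4  0.  -1.8] w 0.26
```

apply_moves:
  travel:
    - [0,0.4,-0.1]
    - [0,0.2,0]
    - [0,0,0]
    - [0,0,0]
    - [0,0,0]
  turn:
    - [-0.008,-0.003,0.003]
    - [0,0,0]
    - [0,0,0]
    - [0,0,0]
    - [0,0,0]
  grip: [1,1,1,1,1]

```text
t: 8.52
eef_pos: [0.6044, 0.0996, 0.2155]
tool_rot: [0.694, 0.137, 0.693, -0.136]
contact_force: [-1.3, -0.5, -2.5]
gripper_width: 0.263
```

```bash
cat > v.py <<'E'
from h import *
import sys
to([.604,.100,.2115],1.182)
C=cam("wrist"); o=status.get_obs(); im=eyes.read_camera("wrist"); to([.604,.100,.2115],1.182)
Rt=rot(o["tool_rot"]); tip=o["eef_pos"]+Rt[:,0]*.0988; print("tip",tip.round(4),proj(C,tip).round(1),"hole",proj(C,[.604,.100,.104]).round(1))
a=im[160:260,270:370,::-1]; cv2.imwrite(f"pics/{sys.argv[1]}.png",cv2.resize(a,None,fx=5,fy=5,interpolation=cv2.INTER_CUBIC))
E
python3 v.py w5
```

```text
t 8.52 tcp [0.6044 0.0996 0.2155] shift cm [ 0.4   0.02 -0.05] turn [ 0.0004  0.0013 -0.0009] yaw 1.182 q [-0.5   0.42  0.31  1.76 -0.15  0.98  1.05] F [-1.3 -0.5 -2.5] w 0.263
t 8.57 tcp [0.6044 0.0996 0.2155] shift cm [ 0.4   0.02 -0.05] turn [ 0.0004  0.0013 -0.001 ] yaw 1.182 q [-0.5   0.42  0.31  1.76 -0.15  0.98  1.05] F [-0.4 -0.2 -2. ] w 0.262
tip [0.6046 0.0997 0.1167] [322.6 204.2] hole [322.7 198.7]
```

View pics/w5.png

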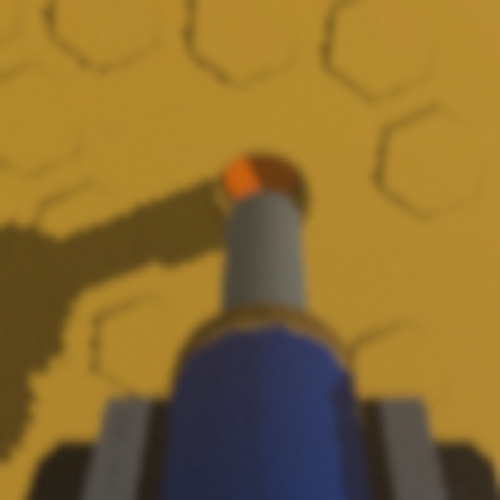

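The tip (about (323,203)) and the hole (about (323,199)) line up to about 1 mm, with a slight outward correction needed. Going in.

apply_moves:
  travel:
    - [0.2,0,0.05]
    - [0.4,0,0.02]
    - [0.4,0,0]
    - [0.4,0,0]
    - [0.2,0,0]
    - [0.1,0,0]
    - [0,0,0]
  turn:
    - [0,0,0]
    - [0,0,0]
    - [0,0,0]
    - [0,0,0]
    - [0,0,0]
    - [0,0,0]
    - [0,0,0]
  grip: [1,1,1,1,1,1,1]

```text
t: 9.15
eef_pos: [0.6049, 0.0991, 0.1964]
tool_rot: [0.694, 0.137, 0.693, -0.136]
contact_force: [1.0, 0.4, -2.1]
gripper_width: 0.263
```

```bash
python3 -c "
from h import *
to([.6047,.0993,.19],1.182)"
```

```text
t 9.15 tcp [0.6049 0.0991 0.1964] shift cm [ 0.64  0.01 -0.03] turn [ 0.0002  0.001  -0.0005] yaw 1.182 q [-0.49  0.44  0.31  1.78 -0.16  0.94  1.06] F [ 1.   0.4 -2.1] w 0.263
```

apply_moves:
  travel:
    - [0.1,0,0]
    - [0.15,0,0]
    - [0.1,0,0]
    - [0.05,0,0]
    - [0.04,0,0]
    - [0.04,0,0]
  turn:
    - [0,0,0]
    - [0,0,0]
    - [0,0,0]
    - [0,0,0]
    - [0,0,0]
    - [0,0,0]
  grip: [1,1,1,1,1,1]

```text
t: 9.65
eef_pos: [0.6052, 0.0991, 0.1914]
tool_rot: [0.694, 0.137, 0.693, -0.136]
contact_force: [-0.8, 0.7, -2.5]
gripper_width: 0.262
```

apply_moves:
  travel:
    - [0.04,0,0]
    - [0.04,0,0]
    - [0.04,0,0]
    - [0.04,0,0]
  turn:
    - [0,0,0]
    - [0,0,0]
    - [0,0,0]
    - [0,0,0]
  grip: [1,1,1,1]

```text
t: 9.98
eef_pos: [0.6053, 0.0991, 0.1899]
tool_rot: [0.694, 0.137, 0.693, -0.136]
contact_force: [-0.1, 0.3, -1.5]
gripper_width: 0.261
```

apply_moves:
  travel:
    - [0.03,0,-0.02]
    - [0.03,0,-0.01]
    - [0.02,0,0]
    - [0.02,0,0]
  turn:
    - [0,0,0]
    - [0,0,0]
    - [0,0,0]
    - [0,0,0]
  grip: [1,1,1,1]

```text
t: 10.32
eef_pos: [0.605, 0.0993, 0.1887]
tool_rot: [0.694, 0.137, 0.693, -0.136]
contact_force: [0.2, -0.7, -1.8]
gripper_width: 0.257
```

apply_moves:
  travel:
    - [0.02,0,0]
    - [0.02,0,0]
    - [0.02,0,0]
    - [0.02,0,0]
  turn:
    - [0,0,0]
    - [0,0,0]
    - [0,0,0]
    - [0,0,0]
  grip: [1,1,1,1]

```text
t: 10.65
eef_pos: [0.605, 0.0993, 0.1879]
tool_rot: [0.694, 0.137, 0.693, -0.136]
contact_force: [0.6, 0.4, -1.4]
gripper_width: 0.26
```

apply_moves:
  travel:
    - [0.02,0,0]
    - [0.02,0,0]
    - [0.02,0,0]
    - [0.02,0,0]
  turn:
    - [0,0,0]
    - [0,0,0]
    - [0,0,0]
    - [0,0,0]
  grip: [1,1,1,1]

```text
t: 10.98
eef_pos: [0.6052, 0.0992, 0.1876]
tool_rot: [0.695, 0.137, 0.693, -0.136]
contact_force: [-0.6, -0.3, 0.9]
gripper_width: 0.262
```

apply_moves:
  travel:
    - [0.03,0,-0.01]
    - [0.04,0,0]
    - [0.04,0,0]
    - [0.04,0,0]
  turn:
    - [0,0,0]
    - [0,0,0]
    - [0,0,0]
    - [0,0,0]
  grip: [1,1,1,1]

```text
t: 11.32
eef_pos: [0.6055, 0.0991, 0.1875]
tool_rot: [0.695, 0.137, 0.693, -0.136]
contact_force: [-1.8, -0.4, 4.0]
gripper_width: 0.26
```

apply_moves:
  travel:
    - [0.05,0,0]
    - [0.06,0,0]
    - [0.06,0,0]
    - [0.06,0,0]
  turn:
    - [0,0,0]
    - [0,0,0]
    - [0,0,0]
    - [0,0,0]
  grip: [1,1,1,1]

```text
t: 11.65
eef_pos: [0.6058, 0.0989, 0.1874]
tool_rot: [0.695, 0.138, 0.692, -0.136]
contact_force: [-2.8, -0.1, 7.0]
gripper_width: 0.257
```

```bash
python3 -c "
from h import *
to([.605,.0993,.187],1.182)"
```

```text
t 11.65 tcp [0.6058 0.0989 0.1874] shift cm [ 0.04  0.   -0.09] turn [-0.0006  0.0031 -0.0033] yaw 1.182 q [-0.49  0.45  0.3   1.79 -0.16  0.92  1.06] F [-2.8 -0.1  7. ] w 0.257
```

apply_moves:
  travel:
    - [0.07,0,-0.04]
    - [0.07,0,-0.04]
    - [0.08,0,-0.03]
    - [0.08,0,-0.03]
  turn:
    - [0,0,0]
    - [0,0,0]
    - [0,0,0]
    - [0,0,0]
  grip: [1,1,1,1]

```text
t: 11.98
eef_pos: [0.6055, 0.0988, 0.1873]
tool_rot: [0.696, 0.138, 0.692, -0.136]
contact_force: [-3.4, -1.5, 8.5]
gripper_width: 0.261
```

```bash
python3 -c "
from h import *
to([.605,.0993,.187],1.182)"
```

```text
t 11.98 tcp [0.6055 0.0988 0.1873] shift cm [ 0.03  0.02 -0.07] turn [-0.0014  0.0051 -0.0049] yaw 1.182 q [-0.49  0.45  0.3   1.79 -0.16  0.92  1.06] F [-3.4 -1.5  8.5] w 0.261
```

apply_moves:
  travel:
    - [0.09,0.01,-0.05]
    - [0.09,0.01,-0.05]
    - [0.09,0,-0.05]
    - [0.09,0,-0.05]
  turn:
    - [0,0.003,-0.003]
    - [0,0.003,-0.003]
    - [0,0.003,-0.003]
    - [0,0.003,-0.003]
  grip: [1,1,1,1]

```text
t: 12.32
eef_pos: [0.6062, 0.0995, 0.1874]
tool_rot: [0.693, 0.136, 0.695, -0.139]
contact_force: [-1.7, -0.5, 6.6]
gripper_width: 0.264
```

```bash
python3 -c "
from h import *
to([.605,.0993,.187],1.182)"
```

```text
t 12.32 tcp [0.6062 0.0995 0.1874] shift cm [ 0.04 -0.06 -0.1 ] turn [-0.0022 -0.002   0.0036] yaw 1.182 q [-0.49  0.46  0.3   1.78 -0.16  0.93  1.06] F [-1.7 -0.5  6.6] w 0.264
```

apply_moves:
  travel:
    - [0.09,-0.03,-0.08]
    - [0.1,-0.02,-0.06]
    - [0.1,0,-0.04]
    - [0.1,0,-0.04]
  turn:
    - [0,0,0]
    - [0,0,0]
    - [0,0,0]
    - [0,0,0]
  grip: [1,1,1,1]

```text
t: 12.65
eef_pos: [0.6063, 0.0995, 0.1872]
tool_rot: [0.694, 0.137, 0.693, -0.138]
contact_force: [-3.7, -1.7, 9.4]
gripper_width: 0.262
```

```bash
python3 -c "
from h import *
to([.605,.0993,.187],1.182)"
```

```text
t 12.65 tcp [0.6063 0.0995 0.1872] shift cm [ 0.02 -0.07 -0.11] turn [-0.0028  0.0025  0.0007] yaw 1.182 q [-0.49  0.45  0.3   1.79 -0.16  0.93  1.06] F [-3.7 -1.7  9.4] w 0.262
```

apply_moves:
  travel:
    - [0.1,-0.04,-0.12]
    - [0.11,-0.04,-0.12]
    - [0.11,-0.02,-0.1]
    - [0.11,0,-0.08]
  turn:
    - [0,0,0]
    - [0,0,0]
    - [0,0,0]
    - [0,0,0]
  grip: [1,1,1,1]

```text
t: 12.98
eef_pos: [0.6053, 0.0995, 0.1872]
tool_rot: [0.697, 0.138, 0.69, -0.137]
contact_force: [-2.8, -1.4, 7.6]
gripper_width: 0.26
```

```bash
python3 -c "
from h import *
to([.605,.0993,.187],1.182)
print(status.get_obs()['torque'])"
```

```text
t 12.98 tcp [0.6053 0.0995 0.1872] shift cm [ 0.02 -0.03 -0.02] turn [-0.0038  0.0095 -0.0034] yaw 1.182 q [-0.5   0.45  0.3   1.79 -0.16  0.92  1.06] F [-2.8 -1.4  7.6] w 0.26
[-0.41881159  0.71401273 -0.01235758]
```

```bash
cat > s.py <<'E'
from h import *
to([.605,.0993,.187],1.182)
o=status.get_obs(); print("tip",(o["eef_pos"]+rot(o["tool_rot"])[:,0]*.0988).round(4),"M",o["torque"].round(2))
E
python3 s.py
```

```text
t 12.98 tcp [0.6053 0.0995 0.1872] shift cm [ 0.02 -0.03 -0.02] turn [-0.0038  0.0095 -0.0034] yaw 1.182 q [-0.5   0.45  0.3   1.79 -0.16  0.92  1.06] F [-2.8 -1.4  7.6] w 0.26
tip [0.6063 0.0995 0.0884] M [-0.42  0.71 -0.01]
```

apply_moves:
  travel:
    - [0.12,-0.02,-0.02]
    - [0.13,0,-0.02]
    - [0.13,0,-0.02]
    - [0.13,0,-0.02]
  turn:
    - [0,0.004,0]
    - [0,0.003,0]
    - [0,0,0]
    - [0,0,0]
  grip: [1,1,1,1]

```text
t: 13.32
eef_pos: [0.6063, 0.099, 0.1868]
tool_rot: [0.696, 0.14, 0.691, -0.136]
contact_force: [-3.8, -1.0, 12.1]
gripper_width: 0.262
```

```bash
python3 s.py
```

```text
t 13.32 tcp [0.6063 0.099  0.1868] shift cm [-0.02 -0.02 -0.13] turn [-0.0047  0.006  -0.0065] yaw 1.182 q [-0.49  0.45  0.3   1.79 -0.17  0.92  1.06] F [-3.8 -1.  12.1] w 0.262
tip [0.6071 0.0993 0.088 ] M [-0.35  1.32 -0.02]
```

apply_moves:
  travel:
    - [0.13,0,-0.12]
    - [0.13,0,-0.12]
    - [0.13,0,-0.1]
    - [0.13,0,-0.1]
  turn:
    - [0,0.003,-0.002]
    - [0,0.003,-0.002]
    - [0,0.003,-0.002]
    - [0,0.003,-0.002]
  grip: [1,1,1,1]

```text
t: 13.65
eef_pos: [0.606, 0.0994, 0.1869]
tool_rot: [0.694, 0.14, 0.693, -0.138]
contact_force: [-0.9, -0.6, 8.1]
gripper_width: 0.26
```

```bash
python3 s.py
```

```text
t 13.65 tcp [0.606  0.0994 0.1869] shift cm [-0.01 -0.05 -0.09] turn [-0.0063  0.0018 -0.0028] yaw 1.182 q [-0.49  0.45  0.3   1.79 -0.17  0.92  1.06] F [-0.9 -0.6  8.1] w 0.26
tip [0.6063 0.0996 0.0881] M [-0.4   0.43 -0.03]
```

apply_moves:
  travel:
    - [0.14,-0.02,-0.12]
    - [0.15,-0.02,-0.12]
    - [0.16,0,-0.12]
    - [0.16,0,-0.12]
  turn:
    - [0,0.003,-0.002]
    - [0,0.003,-0.002]
    - [0,0.003,-0.002]
    - [0,0.003,-0.002]
  grip: [1,1,1,1]

```text
t: 13.98
eef_pos: [0.6064, 0.0996, 0.1868]
tool_rot: [0.693, 0.139, 0.693, -0.139]
contact_force: [-2.4, -1.3, 9.4]
gripper_width: 0.26
```

```bash
python3 s.py
```

```text
t 13.98 tcp [0.6064 0.0996 0.1868] shift cm [-0.02 -0.08 -0.11] turn [-0.0079 -0.0001 -0.0001] yaw 1.182 q [-0.49  0.45  0.3   1.78 -0.17  0.93  1.06] F [-2.4 -1.3  9.4] w 0.26
tip [0.6064 0.0996 0.088 ] M [-0.48  0.59  0.03]
```

apply_moves:
  travel:
    - [0.18,-0.04,-0.14]
    - [0.19,-0.03,-0.13]
    - [0.2,-0.02,-0.13]
    - [0.2,-0.02,-0.13]
  turn:
    - [-0.002,0.002,-0.002]
    - [-0.002,0.002,-0.002]
    - [-0.001,0.002,-0.001]
    - [0,0.002,0]
  grip: [1,1,1,1]

```text
t: 14.32
eef_pos: [0.6064, 0.0997, 0.1864]
tool_rot: [0.695, 0.138, 0.692, -0.138]
contact_force: [-2.5, -2.7, 11.5]
gripper_width: 0.262
```

```bash
python3 s.py
```

```text
t 14.32 tcp [0.6064 0.0997 0.1864] shift cm [-0.06 -0.09 -0.11] turn [-0.0042  0.0026 -0.0016] yaw 1.182 q [-0.49  0.45  0.3   1.79 -0.16  0.92  1.06] F [-2.5 -2.7 11.5] w 0.262
tip [0.6067 0.0997 0.0876] M [-0.56  0.87  0.04]
```

apply_moves:
  travel:
    - [0.2,-0.04,-0.13]
    - [0.21,-0.04,-0.13]
    - [0.21,-0.02,-0.13]
    - [0.21,-0.02,-0.13]
    - [0.21,-0.02,-0.13]
    - [0.21,-0.02,-0.13]
  turn:
    - [-0.002,0.002,-0.001]
    - [-0.001,0.002,-0.001]
    - [-0.001,0.002,-0.001]
    - [0,0.002,0]
    - [0,0.002,0]
    - [0,0.002,0]
  grip: [1,1,1,1,1,1]

```text
t: 14.82
eef_pos: [0.6061, 0.0991, 0.1857]
tool_rot: [0.696, 0.14, 0.691, -0.135]
contact_force: [-3.1, -1.5, 14.7]
gripper_width: 0.263
```

```bash
python3 s.py
```

```text
t 14.82 tcp [0.6061 0.0991 0.1857] shift cm [-0.13 -0.02 -0.11] turn [-0.0027  0.006  -0.0081] yaw 1.182 q [-0.49  0.45  0.3   1.79 -0.17  0.91  1.06] F [-3.1 -1.5 14.7] w 0.263
tip [0.6069 0.0996 0.0869] M [-0.51  0.93 -0.04]
```

apply_moves:
  travel:
    - [0.21,0,-0.13]
    - [0.21,0,-0.13]
    - [0.21,0,-0.13]
    - [0.21,0,-0.13]
    - [0.21,0,-0.13]
    - [0.21,0,-0.13]
    - [0.21,0,-0.13]
    - [0.21,0,-0.13]
  turn:
    - [-0.001,0.003,-0.003]
    - [-0.001,0.003,-0.003]
    - [0,0.003,-0.002]
    - [0,0.003,-0.002]
    - [0,0.002,-0.001]
    - [0,0.002,-0.001]
    - [0,0.002,-0.001]
    - [0,0.002,-0.001]
  grip: [1,1,1,1,1,1,1,1]

```text
t: 15.48
eef_pos: [0.6063, 0.0994, 0.185]
tool_rot: [0.696, 0.14, 0.691, -0.137]
contact_force: [-4.0, -2.0, 15.0]
gripper_width: 0.263
```

```bash
python3 s.py
```

```text
t 15.48 tcp [0.6063 0.0994 0.185 ] shift cm [-0.2  -0.06 -0.11] turn [-0.0053  0.006  -0.0055] yaw 1.182 q [-0.49  0.45  0.3   1.79 -0.17  0.91  1.06] F [-4. -2. 15.] w 0.263
tip [0.607  0.0997 0.0862] M [-0.52  1.09 -0.01]
```

apply_moves:
  travel:
    - [0.21,-0.02,-0.17]
    - [0.21,-0.02,-0.17]
    - [0.21,-0.02,-0.17]
    - [0.21,-0.02,-0.17]
    - [0.21,-0.02,-0.17]
    - [0.21,-0.02,-0.17]
    - [0.21,-0.02,-0.17]
    - [0.21,-0.02,-0.17]
  turn:
    - [-0.002,0.005,-0.003]
    - [-0.002,0.005,-0.003]
    - [-0.001,0.005,-0.002]
    - [0,0.005,-0.002]
    - [0,0.004,-0.002]
    - [0,0.004,-0.002]
    - [0,0.004,-0.002]
    - [0,0.004,-0.002]
  grip: [1,1,1,1,1,1,1,1]

```text
t: 16.15
eef_pos: [0.6064, 0.0995, 0.1846]
tool_rot: [0.693, 0.139, 0.694, -0.137]
contact_force: [-0.4, -2.4, 11.7]
gripper_width: 0.265
```

```bash
python3 s.py
```

```text
t 16.15 tcp [0.6064 0.0995 0.1846] shift cm [-0.24 -0.07 -0.12] turn [-0.0047 -0.0024 -0.0022] yaw 1.182 q [-0.49  0.46  0.3   1.78 -0.17  0.93  1.06] F [-0.4 -2.4 11.7] w 0.265
tip [0.6063 0.0998 0.0858] M [-0.61  0.49  0.02]
```

apply_moves:
  travel:
    - [0.24,-0.03,-0.16]
    - [0.25,-0.03,-0.16]
    - [0.25,-0.03,-0.16]
    - [0.25,-0.03,-0.16]
    - [0.25,-0.02,-0.16]
    - [0.25,-0.02,-0.16]
    - [0.25,-0.02,-0.16]
    - [0.25,-0.02,-0.16]
  turn:
    - [-0.002,0.002,-0.002]
    - [-0.001,0.002,-0.002]
    - [-0.001,0.003,-0.002]
    - [0,0.003,-0.002]
    - [0,0.003,-0.002]
    - [0,0.003,-0.002]
    - [0,0.003,-0.002]
    - [0,0.003,-0.002]
  grip: [1,1,1,1,1,1,1,1]

```text
t: 16.82
eef_pos: [0.6066, 0.0996, 0.1834]
tool_rot: [0.694, 0.139, 0.693, -0.138]
contact_force: [-3.1, -1.5, 16.5]
gripper_width: 0.267
```

```bash
python3 s.py
```

```text
t 16.82 tcp [0.6066 0.0996 0.1834] shift cm [-0.36 -0.09 -0.14] turn [-0.005   0.0014 -0.0019] yaw 1.182 q [-0.49  0.46  0.3   1.79 -0.17  0.92  1.06] F [-3.1 -1.5 16.5] w 0.267
tip [0.6068 0.0997 0.0846] M [-0.51  1.03  0.01]
```

apply_moves:
  travel:
    - [0.23,-0.03,-0.17]
    - [0.23,-0.03,-0.17]
    - [0.23,-0.03,-0.17]
    - [0.23,-0.03,-0.17]
    - [0.23,-0.02,-0.17]
    - [0.23,-0.02,-0.17]
    - [0.23,-0.02,-0.17]
    - [0.23,-0.02,-0.17]
  turn:
    - [-0.002,0.003,-0.002]
    - [-0.001,0.003,-0.002]
    - [-0.001,0.003,-0.002]
    - [0,0.003,-0.002]
    - [0,0.003,-0.002]
    - [0,0.003,-0.002]
    - [0,0.003,-0.002]
    - [0,0.003,-0.002]
  grip: [1,1,1,1,1,1,1,1]

```text
t: 17.48
eef_pos: [0.6061, 0.0998, 0.1827]
tool_rot: [0.695, 0.139, 0.692, -0.138]
contact_force: [-3.0, -2.5, 13.0]
gripper_width: 0.257
```

apply_moves:
  travel:
    - [0.23,-0.03,-0.17]
    - [0.23,-0.03,-0.17]
    - [0.23,-0.03,-0.17]
    - [0.23,-0.03,-0.17]
    - [0.23,-0.02,-0.17]
    - [0.23,-0.02,-0.17]
    - [0.23,-0.02,-0.17]
    - [0.23,-0.02,-0.17]
  turn:
    - [-0.001,0.003,-0.002]
    - [-0.001,0.003,-0.002]
    - [-0.001,0.003,-0.002]
    - [0,0.003,-0.002]
    - [0,0.003,-0.002]
    - [0,0.003,-0.002]
    - [0,0.003,-0.002]
    - [0,0.003,-0.002]
  grip: [1,1,1,1,1,1,1,1]

```text
t: 18.15
eef_pos: [0.6058, 0.1, 0.1819]
tool_rot: [0.696, 0.139, 0.691, -0.139]
contact_force: [-1.5, -2.0, 13.5]
gripper_width: 0.26
```

```bash
python3 s.py
```

```text
t 18.15 tcp [0.6058 0.1    0.1819] shift cm [-0.51 -0.09 -0.04] turn [-0.007   0.0062 -0.0007] yaw 1.182 q [-0.5   0.46  0.3   1.79 -0.16  0.91  1.05] F [-1.5 -2.  13.5] w 0.26
tip [0.6064 0.0998 0.0831] M [-0.51  0.73  0.04]
```

apply_moves:
  travel:
    - [0.25,-0.04,-0.16]
    - [0.25,-0.04,-0.16]
    - [0.25,-0.03,-0.16]
    - [0.25,-0.03,-0.16]
    - [0.25,-0.03,-0.16]
    - [0.25,-0.03,-0.16]
    - [0.25,-0.03,-0.16]
    - [0.25,-0.03,-0.16]
  turn:
    - [-0.002,0.004,-0.002]
    - [-0.002,0.004,-0.002]
    - [-0.001,0.004,-0.002]
    - [-0.001,0.004,-0.002]
    - [-0.001,0.003,-0.002]
    - [-0.001,0.003,-0.002]
    - [0,0.003,-0.002]
    - [0,0.003,-0.002]
  grip: [1,1,1,1,1,1,1,1]

```text
t: 18.82
eef_pos: [0.606, 0.0997, 0.1807]
tool_rot: [0.695, 0.138, 0.692, -0.138]
contact_force: [-2.9, -1.2, 14.8]
gripper_width: 0.261
```

apply_moves:
  travel:
    - [0.24,-0.03,-0.16]
    - [0.24,-0.03,-0.16]
    - [0.24,-0.03,-0.16]
    - [0.24,-0.03,-0.16]
    - [0.24,-0.03,-0.16]
    - [0.24,-0.03,-0.16]
    - [0.24,-0.03,-0.16]
    - [0.24,-0.03,-0.16]
  turn:
    - [-0.001,0.003,-0.002]
    - [-0.001,0.003,-0.002]
    - [-0.001,0.003,-0.002]
    - [0,0.003,-0.002]
    - [0,0.003,-0.002]
    - [0,0.003,-0.002]
    - [0,0.003,-0.002]
    - [0,0.003,-0.002]
  grip: [1,1,1,1,1,1,1,1]

```text
t: 19.48
eef_pos: [0.6058, 0.0998, 0.1796]
tool_rot: [0.695, 0.138, 0.692, -0.138]
contact_force: [-2.5, -0.8, 14.5]
gripper_width: 0.261
```

```bash
python3 s.py
```

```text
t 19.48 tcp [0.6058 0.0998 0.1796] shift cm [-0.74 -0.07 -0.05] turn [-0.0041  0.0053 -0.0008] yaw 1.182 q [-0.49  0.46  0.3   1.79 -0.17  0.91  1.06] F [-2.5 -0.8 14.5] w 0.261
tip [0.6063 0.0996 0.0808] M [-0.42  0.75 -0.04]
```

apply_moves:
  travel:
    - [0.24,-0.03,-0.16]
    - [0.24,-0.03,-0.16]
    - [0.24,-0.03,-0.16]
    - [0.24,-0.03,-0.16]
    - [0.24,-0.03,-0.16]
    - [0.24,-0.03,-0.16]
    - [0.24,-0.03,-0.16]
    - [0.24,-0.03,-0.16]
  turn:
    - [-0.001,0.004,-0.002]
    - [-0.001,0.004,-0.002]
    - [-0.001,0.003,-0.002]
    - [0,0.003,-0.002]
    - [0,0.003,-0.002]
    - [0,0.003,-0.002]
    - [0,0.003,-0.002]
    - [0,0.003,-0.002]
  grip: [1,1,1,1,1,1,1,1]

```text
t: 20.15
eef_pos: [0.6058, 0.0997, 0.1784]
tool_rot: [0.695, 0.138, 0.692, -0.139]
contact_force: [-2.2, -1.4, 14.0]
gripper_width: 0.262
```

apply_moves:
  travel:
    - [0.24,-0.03,-0.16]
    - [0.24,-0.03,-0.16]
    - [0.24,-0.03,-0.16]
    - [0.24,-0.03,-0.16]
    - [0.24,-0.03,-0.16]
    - [0.24,-0.03,-0.16]
    - [0.24,-0.03,-0.16]
    - [0.24,-0.03,-0.16]
  turn:
    - [-0.001,0.003,-0.002]
    - [-0.001,0.003,-0.002]
    - [-0.001,0.003,-0.002]
    - [0,0.003,-0.002]
    - [0,0.003,-0.002]
    - [0,0.003,-0.002]
    - [0,0.003,-0.002]
    - [0,0.003,-0.002]
  grip: [1,1,1,1,1,1,1,1]

```text
t: 20.82
eef_pos: [0.6056, 0.0998, 0.1772]
tool_rot: [0.695, 0.138, 0.691, -0.139]
contact_force: [-1.9, -2.5, 15.1]
gripper_width: 0.264
```

apply_moves:
  travel:
    - [0.24,-0.03,-0.16]
    - [0.24,-0.03,-0.16]
    - [0.24,-0.03,-0.16]
    - [0.24,-0.03,-0.16]
    - [0.24,-0.03,-0.16]
    - [0.24,-0.03,-0.16]
    - [0.24,-0.03,-0.16]
    - [0.24,-0.03,-0.16]
  turn:
    - [-0.001,0.003,-0.002]
    - [-0.001,0.003,-0.002]
    - [-0.001,0.003,-0.002]
    - [0,0.003,-0.002]
    - [0,0.003,-0.002]
    - [0,0.003,-0.002]
    - [0,0.003,-0.002]
    - [0,0.003,-0.002]
  grip: [1,1,1,1,1,1,1,1]

```text
t: 21.48
eef_pos: [0.6055, 0.0998, 0.1759]
tool_rot: [0.696, 0.139, 0.691, -0.14]
contact_force: [-4.0, -0.9, 15.4]
gripper_width: 0.257
```

```bash
python3 s.py
```

```text
t 21.48 tcp [0.6055 0.0998 0.1759] shift cm [-1.11 -0.07 -0.01] turn [-0.0074  0.0067  0.0001] yaw 1.182 q [-0.49  0.46  0.3   1.8  -0.17  0.9   1.06] F [-4.  -0.9 15.4] w 0.257
tip [0.6061 0.0996 0.0771] M [-0.44  0.91 -0.02]
```

apply_moves:
  travel:
    - [0.23,-0.03,-0.16]
    - [0.23,-0.03,-0.16]
    - [0.23,-0.03,-0.16]
    - [0.23,-0.03,-0.16]
    - [0.23,-0.03,-0.16]
    - [0.23,-0.03,-0.16]
    - [0.23,-0.03,-0.16]
    - [0.23,-0.03,-0.16]
  turn:
    - [-0.002,0.004,-0.001]
    - [-0.002,0.004,-0.001]
    - [-0.001,0.004,-0.001]
    - [-0.001,0.004,-0.001]
    - [-0.001,0.003,-0.001]
    - [-0.001,0.003,-0.001]
    - [0,0.003,-0.001]
    - [0,0.003,-0.001]
  grip: [1,1,1,1,1,1,1,1]

```text
t: 22.15
eef_pos: [0.6054, 0.0991, 0.1747]
tool_rot: [0.695, 0.14, 0.692, -0.136]
contact_force: [-2.5, -1.4, 13.9]
gripper_width: 0.262
```

apply_moves:
  travel:
    - [0.23,-0.03,-0.16]
    - [0.23,-0.03,-0.16]
    - [0.23,-0.03,-0.16]
    - [0.23,-0.03,-0.16]
    - [0.23,-0.03,-0.16]
    - [0.23,-0.03,-0.16]
    - [0.23,-0.03,-0.16]
    - [0.23,-0.03,-0.16]
  turn:
    - [-0.001,0.003,-0.001]
    - [-0.001,0.003,-0.001]
    - [-0.001,0.003,-0.001]
    - [0,0.003,-0.001]
    - [0,0.003,-0.001]
    - [0,0.003,-0.001]
    - [0,0.003,-0.001]
    - [0,0.003,-0.001]
  grip: [1,1,1,1,1,1,1,1]

```text
t: 22.82
eef_pos: [0.605, 0.0985, 0.1735]
tool_rot: [0.696, 0.143, 0.691, -0.134]
contact_force: [-2.5, -1.9, 12.9]
gripper_width: 0.265
```

apply_moves:
  travel:
    - [0.23,-0.03,-0.16]
    - [0.23,-0.03,-0.16]
    - [0.23,-0.03,-0.16]
    - [0.23,-0.03,-0.16]
    - [0.23,-0.03,-0.16]
    - [0.23,-0.03,-0.16]
    - [0.23,-0.03,-0.16]
    - [0.23,-0.03,-0.16]
  turn:
    - [-0.001,0.003,-0.001]
    - [-0.001,0.003,-0.001]
    - [-0.001,0.003,-0.001]
    - [0,0.003,-0.001]
    - [0,0.003,-0.001]
    - [0,0.003,-0.001]
    - [0,0.003,-0.001]
    - [0,0.003,-0.001]
  grip: [1,1,1,1,1,1,1,1]

```text
t: 23.48
eef_pos: [0.6046, 0.098, 0.1721]
tool_rot: [0.697, 0.145, 0.69, -0.132]
contact_force: [-3.3, -2.3, 13.9]
gripper_width: 0.261
```

```bash
python3 s.py
```

```text
t 23.48 tcp [0.6046 0.098  0.1721] shift cm [-1.49  0.17 -0.01] turn [-0.0063  0.0056 -0.0199] yaw 1.182 q [-0.48  0.46  0.29  1.81 -0.18  0.88  1.08] F [-3.3 -2.3 13.9] w 0.261
tip [0.6059 0.0996 0.0733] M [-0.38  0.76  0.04]
```

apply_moves:
  travel:
    - [0.23,0.02,-0.14]
    - [0.23,0.02,-0.14]
    - [0.23,0.02,-0.14]
    - [0.23,0.02,-0.14]
    - [0.23,0,-0.14]
    - [0.23,0,-0.14]
  turn:
    - [-0.002,0.003,-0.005]
    - [-0.001,0.003,-0.005]
    - [-0.001,0.003,-0.004]
    - [0,0.003,-0.004]
    - [0,0.003,-0.003]
    - [0,0.003,-0.003]
  grip: [1,1,1,1,1,1]

```text
t: 23.98
eef_pos: [0.6054, 0.0992, 0.1707]
tool_rot: [0.695, 0.14, 0.692, -0.137]
contact_force: [-2.3, -1.3, 13.0]
gripper_width: 0.26
```

```bash
python3 s.py
```

```text
t 23.98 tcp [0.6054 0.0992 0.1707] shift cm [-1.63  0.   -0.04] turn [-0.0061  0.0038 -0.0049] yaw 1.182 q [-0.49  0.47  0.3   1.8  -0.17  0.89  1.07] F [-2.3 -1.3 13. ] w 0.26
tip [0.606  0.0995 0.0719] M [-0.42  0.89 -0.01]
```

apply_moves:
  travel:
    - [0.2,0,-0.14]
    - [0.2,0,-0.14]
    - [0.2,0,-0.14]
    - [0.2,0,-0.14]
  turn:
    - [-0.001,0.003,-0.003]
    - [-0.001,0.003,-0.003]
    - [-0.001,0.003,-0.002]
    - [0,0.003,-0.002]
  grip: [1,1,1,1]

```text
t: 24.32
eef_pos: [0.6054, 0.0995, 0.1698]
tool_rot: [0.694, 0.138, 0.693, -0.138]
contact_force: [-2.5, -2.5, 9.6]
gripper_width: 0.262
```

apply_moves:
  travel:
    - [0.2,0,-0.14]
    - [0.2,0,-0.14]
    - [0.2,0,-0.14]
    - [0.2,0,-0.14]
  turn:
    - [-0.001,0.003,-0.002]
    - [-0.001,0.003,-0.002]
    - [-0.001,0.003,-0.002]
    - [0,0.003,-0.002]
  grip: [1,1,1,1]

```text
t: 24.65
eef_pos: [0.6047, 0.0998, 0.1663]
tool_rot: [0.693, 0.137, 0.694, -0.139]
contact_force: [0.6, -0.2, -2.1]
gripper_width: 0.266
```

```bash
python3 s.py
```

```text
t 24.65 tcp [0.6047 0.0998 0.1663] shift cm [-2.07 -0.04  0.05] turn [-0.004  -0.0002  0.004 ] yaw 1.182 q [-0.49  0.48  0.3   1.8  -0.17  0.89  1.06] F [ 0.6 -0.2 -2.1] w 0.266
tip [0.6045 0.0994 0.0675] M [-0.1  -0.04 -0.01]
```

The force has dropped back to the drift's weight, so the plug is free. I'll go 2 mm further to be sure, then lift and look.

apply_moves:
  travel:
    - [0.2,0,0]
    - [0,0,0]
    - [-0.3,0,0]
    - [-0.8,0,0]
    - [-1.0,0,0]
    - [-1.0,0,0]
    - [-1.0,0,0]
    - [-1.0,0,0]
  turn:
    - [0,0,0.002]
    - [0,0,0]
    - [0,0,0]
    - [0,0,0]
    - [0,0,0]
    - [0,0,0]
    - [0,0,0]
    - [0,0,0]
  grip: [1,1,1,1,1,1,1,1]

```text
t: 25.32
eef_pos: [0.6032, 0.1001, 0.2156]
tool_rot: [0.692, 0.136, 0.695, -0.139]
contact_force: [0.5, -0.3, -1.2]
gripper_width: 0.26
```

```bash
python3 s.py
```

```text
t 25.32 tcp [0.6032 0.1001 0.2156] shift cm [2.86 0.02 0.21] turn [-0.0035 -0.0038  0.0053] yaw 1.182 q [-0.5   0.42  0.31  1.76 -0.15  0.99  1.04] F [ 0.5 -0.3 -1.2] w 0.26
tip [0.6026 0.0997 0.1168] M [ 0.01  0.04 -0.06]
```

apply_moves:
  travel:
    - [-1.5,0,0]
    - [-1.5,0,0]
    - [-1.0,0,0]
    - [-0.3,0,0]
    - [0,0,0]
  turn:
    - [0,0,0.003]
    - [0,0,0]
    - [0,0,0]
    - [0,0,0]
    - [0,0,0]
  grip: [1,1,1,1,1]

```text
t: 25.73
eef_pos: [0.6039, 0.1008, 0.2679]
tool_rot: [0.694, 0.139, 0.694, -0.137]
contact_force: [0.4, -0.1, -1.7]
gripper_width: 0.26
```

```bash
python3 s.py
python3 - <<'E'
from h import *
o=status.get_obs(); C=cam("wrist"); w=eyes.read_camera("wrist"); s=eyes.read_camera("side")
for th in ("plug","plug_center"):
  for n in("wrist","side"):
    for m in eyes.masks_of(th,n)[:2]: print(th,n,round(m["score"],2),np.round(m["rect"]))
a=cv2.resize(w[120:320,220:420,::-1],(400,400),interpolation=cv2.INTER_CUBIC)
b=cv2.resize(s[140:240,230:330+20,::-1],(400,333),interpolation=cv2.INTER_CUBIC); b=np.vstack([b,np.zeros((67,400,3),np.uint8)])
cv2.imwrite("pics/p1.png",np.hstack([a,b])); cv2.imwrite("pics/w6.png",w[:,:,::-1])
tip=o["eef_pos"]+rot(o["tool_rot"])[:,0]*.0988; print(proj(C,tip))
E
```

```text
t 25.73 tcp [0.6039 0.1008 0.2679] shift cm [ 8.08 -0.11  0.16] turn [-0.0032 -0.0003 -0.0026] yaw 1.182 q [-0.51  0.37  0.33  1.71 -0.13  1.08  1.03] F [ 0.4 -0.1 -1.7] w 0.26
tip [0.6039 0.101  0.1691] M [-0.03  0.   -0.05]
plug_center wrist 0.46 [211.   1. 402. 243.]
[322.54781992 204.24965124]
```

View pics/p1.png

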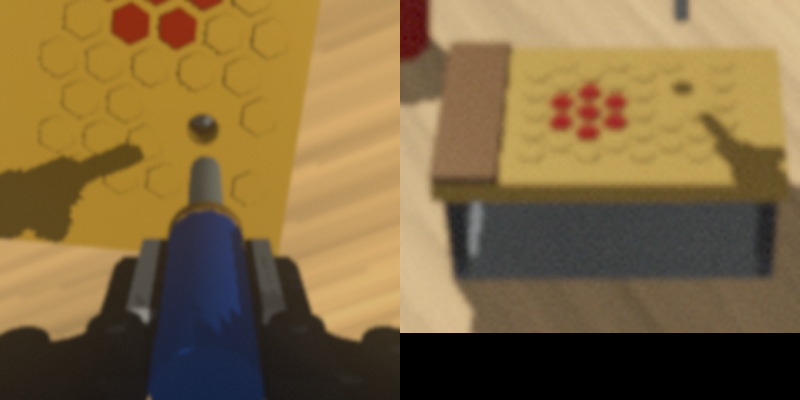

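The picture shows the hole with no orange left and the grey tray visible through it, so the plug has dropped. Taking the drift back to its block.

apply_moves:
  travel:
    - [0,-2.0,0.5]
    - [0,-3.5,0.9]
    - [0,-3.5,0.9]
    - [0,-3.5,0.9]
    - [0,-3.5,0.9]
    - [0,-3.5,0.9]
    - [0,-3.5,0.9]
    - [0,-3.5,0.9]
  turn:
    - [0,0,0]
    - [0,0,0]
    - [0,0,0]
    - [0,0,0]
    - [0,0,0]
    - [0,0,0]
    - [0,0,0]
    - [0,0,0]
  grip: [1,1,1,1,1,1,1,1]

```text
t: 26.7
eef_pos: [0.565, -0.1669, 0.2584]
tool_rot: [0.691, 0.131, 0.699, -0.129]
contact_force: [0.9, -1.0, -1.8]
gripper_width: 0.262
```

```bash
sed -i 's/\[.605,.0993,.187\]/[.5491,-.2785,.1028]/' s.py; python3 s.py
```

```text
t 26.7 tcp [ 0.565  -0.1669  0.2584] shift cm [ 15.51 -11.     2.74] turn [ 0.0194 -0.0127 -0.0012] yaw 1.182 q [-0.14  0.35  0.41  1.77 -0.16  1.07  1.53] F [ 0.9 -1.  -1.8] w 0.262
tip [ 0.5639 -0.1663  0.1596] M [-0.01 -0.09 -0.01]
```

apply_moves:
  travel:
    - [0,-3.0,0.8]
    - [0,-3.0,0.8]
    - [0,-2.0,0.5]
    - [0,-1.0,0.3]
    - [0,-0.4,0]
    - [0,0,0]
    - [0,0,0]
  turn:
    - [0.015,-0.01,0]
    - [0,0,0]
    - [0,0,0]
    - [0,0,0]
    - [0,0,0]
    - [0,0,0]
    - [0,0,0]
  grip: [1,1,1,1,1,1,1]

```text
t: 27.28
eef_pos: [0.546, -0.2768, 0.2548]
tool_rot: [0.69, 0.139, 0.696, -0.141]
contact_force: [-0.0, 1.3, -0.7]
gripper_width: 0.258
```

```bash
python3 s.py
```

```text
t 27.28 tcp [ 0.546  -0.2768  0.2548] shift cm [15.19  0.03  0.47] turn [-0.0099 -0.0078  0.0044] yaw 1.182 q [ 0.03  0.4   0.45  1.73 -0.19  1.07  1.71] F [-0.   1.3 -0.7] w 0.258
tip [ 0.5451 -0.2769  0.156 ] M [0.04 0.01 0.  ]
```

apply_moves:
  travel:
    - [1.0,0,0.2]
    - [1.5,0,0.1]
    - [1.5,0,0.1]
    - [1.2,0,0]
    - [0.8,0,0]
    - [0.3,0,0]
    - [0,0,0]
  turn:
    - [-0.008,-0.006,0.003]
    - [0,0,0]
    - [0,0,0]
    - [0,0,0]
    - [0,0,0]
    - [0,0,0]
    - [0,0,0]
  grip: [1,1,1,1,1,1,1]

```text
t: 27.87
eef_pos: [0.555, -0.265, 0.1856]
tool_rot: [0.695, 0.132, 0.695, -0.128]
contact_force: [-0.2, -0.5, -2.2]
gripper_width: 0.261
```

```bash
python3 s.py
```

```text
t 27.87 tcp [ 0.555  -0.265   0.1856] shift cm [ 8.27 -1.52 -0.05] turn [ 0.0183 -0.0014 -0.0059] yaw 1.182 q [ 0.04  0.47  0.41  1.79 -0.23  0.93  1.75] F [-0.2 -0.5 -2.2] w 0.261
tip [ 0.5551 -0.2644  0.0868] M [ 0.02  0.   -0.  ]
```

Sideways sway, as before. I'll correct it here, with the tip still 2 cm above the block.

apply_moves:
  travel:
    - [0,-0.8,0]
    - [0,-0.4,0]
    - [0,-0.1,0]
    - [0,0,0]
    - [0,0,0]
    - [0,0,0]
  turn:
    - [0.014,-0.001,-0.005]
    - [0,0,0]
    - [0,0,0]
    - [0,0,0]
    - [0,0,0]
    - [0,0,0]
  grip: [1,1,1,1,1,1]

```text
t: 28.37
eef_pos: [0.5512, -0.2785, 0.1879]
tool_rot: [0.695, 0.135, 0.693, -0.135]
contact_force: [-0.2, 0.1, -2.3]
gripper_width: 0.261
```

```bash
python3 s.py
```

```text
t 28.37 tcp [ 0.5512 -0.2785  0.1879] shift cm [ 8.51 -0.09 -0.23] turn [ 0.0039  0.0038 -0.0007] yaw 1.182 q [ 0.05  0.47  0.42  1.78 -0.23  0.93  1.76] F [-0.2  0.1 -2.3] w 0.261
tip [ 0.5516 -0.2786  0.0891] M [-0.01 -0.02  0.01]
```

apply_moves:
  travel:
    - [0.3,-0.05,-0.12]
    - [0.5,0,-0.08]
    - [0.5,0,0]
    - [0.3,0,0]
    - [0,0,0]
    - [0,0,0]
  turn:
    - [0.003,0.003,0]
    - [0,0,0]
    - [0,0,0]
    - [0,0,0]
    - [0,0,0]
    - [0,0,0]
  grip: [1,1,1,1,1,1]

```text
t: 28.87
eef_pos: [0.5491, -0.278, 0.1703]
tool_rot: [0.694, 0.137, 0.693, -0.136]
contact_force: [-0.6, -0.5, -1.2]
gripper_width: 0.26
```

```bash
python3 s.py
```

```text
t 28.87 tcp [ 0.5491 -0.278   0.1703] shift cm [ 6.75 -0.05  0.02] turn [ 0.0006  0.0008 -0.0011] yaw 1.182 q [ 0.06  0.49  0.41  1.8  -0.24  0.9   1.77] F [-0.6 -0.5 -1.2] w 0.26
tip [ 0.5492 -0.278   0.0715] M [ 0.01 -0.04  0.06]
```

apply_moves:
  travel:
    - [0.4,-0.03,0]
    - [0.6,0,0]
    - [0.6,0,0]
    - [0.6,0,0]
    - [0.4,0,0]
    - [0.2,0,0]
    - [0,0,0]
  turn:
    - [0,0,0]
    - [0,0,0]
    - [0,0,0]
    - [0,0,0]
    - [0,0,0]
    - [0,0,0]
    - [0,0,0]
  grip: [1,1,1,1,1,1,1]

```text
t: 29.45
eef_pos: [0.5488, -0.2779, 0.1386]
tool_rot: [0.694, 0.137, 0.694, -0.136]
contact_force: [-0.4, 0.6, -1.5]
gripper_width: 0.262
```

```bash
python3 s.py
```

```text
t 29.45 tcp [ 0.5488 -0.2779  0.1386] shift cm [ 3.58 -0.05  0.05] turn [ 0.001  -0.0002 -0.001 ] yaw 1.182 q [ 0.08  0.53  0.4   1.82 -0.26  0.84  1.78] F [-0.4  0.6 -1.5] w 0.262
tip [ 0.5488 -0.2778  0.0398] M [ 0.01 -0.    0.05]
```

apply_moves:
  travel:
    - [0.4,-0.03,0.03]
    - [0.6,0,0]
    - [0.6,0,0]
    - [0.5,0,0]
    - [0.3,0,0]
    - [0.15,0,0]
    - [0.05,0,0]
  turn:
    - [0,0,0]
    - [0,0,0]
    - [0,0,0]
    - [0,0,0]
    - [0,0,0]
    - [0,0,0]
    - [0,0,0]
  grip: [1,1,1,1,1,1,1]

```text
t: 30.03
eef_pos: [0.5492, -0.2785, 0.1098]
tool_rot: [0.694, 0.137, 0.694, -0.136]
contact_force: [-0.9, 0.1, -1.5]
gripper_width: 0.264
```

```bash
python3 s.py
```

```text
t 30.03 tcp [ 0.5492 -0.2785  0.1098] shift cm [ 0.7  -0.01 -0.01] turn [ 0.001   0.0001 -0.001 ] yaw 1.182 q [ 0.09  0.57  0.38  1.84 -0.28  0.79  1.8 ] F [-0.9  0.1 -1.5] w 0.264
tip [ 0.5493 -0.2784  0.011 ] M [-0.04 -0.01  0.01]
```

apply_moves:
  travel:
    - [0.15,0,0]
    - [0.15,0,0]
    - [0.1,0,0]
    - [0.08,0,0]
    - [0.06,0,0]
    - [0.05,0,0]
    - [0.05,0,0]
    - [0.05,0,0]
  turn:
    - [0,0,0]
    - [0,0,0]
    - [0,0,0]
    - [0,0,0]
    - [0,0,0]
    - [0,0,0]
    - [0,0,0]
    - [0,0,0]
  grip: [1,1,1,1,1,1,1,1]

```text
t: 30.7
eef_pos: [0.5498, -0.2788, 0.103]
tool_rot: [0.694, 0.136, 0.693, -0.136]
contact_force: [0.4, 0.2, -1.5]
gripper_width: 0.26
```

```bash
python3 s.py
```

```text
t 30.7 tcp [ 0.5498 -0.2788  0.103 ] shift cm [ 0.02 -0.   -0.08] turn [ 0.001   0.0016 -0.001 ] yaw 1.182 q [ 0.09  0.58  0.37  1.84 -0.29  0.78  1.8 ] F [ 0.4  0.2 -1.5] w 0.26
tip [ 0.55   -0.2787  0.0042] M [-0.02  0.   -0.02]
```

Small steps until it bears on the block.

apply_moves:
  travel:
    - [0.03,0,-0.05]
    - [0.04,0,0]
    - [0.04,0,0]
    - [0.04,0,0]
  turn:
    - [0,0,0]
    - [0,0,0]
    - [0,0,0]
    - [0,0,0]
  grip: [1,1,1,1]

```text
t: 31.03
eef_pos: [0.5498, -0.2788, 0.1028]
tool_rot: [0.695, 0.137, 0.693, -0.136]
contact_force: [-1.6, 0.7, 3.6]
gripper_width: 0.261
```

```bash
python3 s.py
```

```text
t 31.03 tcp [ 0.5498 -0.2788  0.1028] shift cm [ 0.   -0.   -0.08] turn [ 0.0009  0.0029 -0.0017] yaw 1.182 q [ 0.09  0.58  0.37  1.84 -0.29  0.78  1.8 ] F [-1.6  0.7  3.6] w 0.261
tip [ 0.5502 -0.2787  0.004 ] M [ 0.23  0.38 -0.01]
```

It seats at z = 0.1028, the same as at pick-up, so the drift didn't slip. Releasing.

apply_moves:
  travel:
    - [0,0,0]
    - [0,0,0]
    - [0,0,0]
    - [0,0,0]
    - [0,0,0]
    - [0,0,0]
    - [0,0,0]
    - [0,0,0]
  turn:
    - [0,0,0]
    - [0,0,0]
    - [0,0,0]
    - [0,0,0]
    - [0,0,0]
    - [0,0,0]
    - [0,0,0]
    - [0,0,0]
  grip: [0.7,0.6,0.4,0.2,0,0,0,0]

```text
t: 31.7
eef_pos: [0.5504, -0.2792, 0.1027]
tool_rot: [0.695, 0.136, 0.692, -0.136]
contact_force: [-0.5, 0.8, -0.3]
gripper_width: 1.001
```

apply_moves:
  travel:
    - [-0.5,0,0]
    - [-1.5,0,0]
    - [-2.0,0,0]
    - [-2.5,0,0]
    - [-2.5,0,0]
    - [-2.0,0,0]
    - [-1.0,0,0]
    - [0,0,0]
  turn:
    - [0,0,0]
    - [0,0,0]
    - [0,0,0]
    - [0,0,0]
    - [0,0,0]
    - [0,0,0]
    - [0,0,0]
    - [0,0,0]
  grip: [0,0,0,0,0,0,0,0]

```text
t: 32.37
eef_pos: [0.5486, -0.2789, 0.2283]
tool_rot: [0.694, 0.137, 0.693, -0.136]
contact_force: [-0.4, -0.4, 0.5]
gripper_width: 1.006
```

```bash
python3 s.py
python3 - <<'E'
from h import *
w=eyes.read_camera("wrist"); s=eyes.read_camera("side")
a=cv2.resize(w[:,:,::-1],(480,300)); b=cv2.resize(s[140:380,210:480,::-1],(300,267)); b=np.vstack([b,np.zeros((33,300,3),np.uint8)])
cv2.imwrite("pics/p2.png",np.hstack([a,b]))
E
```

```text
t 32.37 tcp [ 0.5486 -0.2789  0.2283] shift cm [12.55  0.05  0.02] turn [ 0.0002  0.0009 -0.0007] yaw 1.182 q [ 0.04  0.42  0.44  1.75 -0.21  1.01  1.74] F [-0.4 -0.4  0.5] w 1.006
tip [ 0.5487 -0.2789  0.1295] M [ 0.02 -0.01  0.  ]
```

View pics/p2.png

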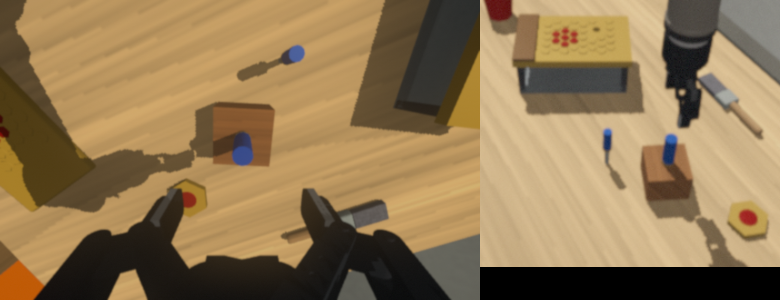

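The drift stands upright in its block, the small drift, brush, sample tile and pot look undisturbed, and the gripper is clear. Handing in.

apply_moves:
  travel:
    - [-0.5,0,0]
    - [0,0,0]
    - [0,0,0]
  turn:
    - [0,0,0]
    - [0,0,0]
    - [0,0,0]
  grip: [0,0,0]

```text
t: 32.72
eef_pos: [0.5459, -0.2772, 0.2274]
tool_rot: [0.691, 0.137, 0.697, -0.136]
contact_force: [0.1, -0.3, 0.2]
gripper_width: 0.998
```

```bash
python3 -c "
from station import bot
print(bot.hand_in())"
```

```text
the job is handed in; nothing more can be done
None
```

The plug is out of the tile and the larger drift is back in its block, with the job handed in at about 33 s of the 72 s allowed.

- **Pressing:** I took the larger drift, put its nose down the hole and pressed the plug at about 1–2 mm/s, reaching 2.8 mm/s briefly near the end. The highest force I read was about 18 N on the plug. Forces were read only between moves, so a short peak above that could have been missed. There was a side load of up to 4 N, so the nose may have touched the hole's wall lightly.
- **Plug:** The force fell to just the drift's weight with the tip about 36 mm below the tile's face. The wrist picture then showed an empty hole with the tray visible through it. I did not see the plug lying in the tray: its walls hide the floor, and the detectors gave no usable sighting of it.
- **Drift:** It seated at the same height as when I picked it up, so it had not slipped in the grip. The last pictures show it upright and released, with the gripper clear.
- **Other items:** The pot, brush, sample tile and smaller drift look undisturbed.

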